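# Switch on the shielded mixer with the gooseneck rod

## Robot

A 6-joint arm with a two-finger parallel gripper is mounted at the origin on a cart in front of the work surface, level with it; the furniture and walls round the work are solid. World frame = base frame: x ahead of the robot, y to its left, z up, the work surface at z = 0. Lengths are in m, angles in rad, forces in N, time in s.
With the tool pointing down it reaches from about 0.325 to 0.85 m from the base axis. Payload 15.5 kg.
Tool frame: the origin (TCP) lies between the finger pads; the fingertips stand 19 mm ahead of it and the grasp point (between the pads) is the TCP; x points along the fingers, y is the direction in which the jaws open and shut, and the axes are right-handed (so a half turn about x gives the same grasp; the last joint's range is limited). The gripper opens to 91 mm and grips with 3 to 60 N. Pads are 32 mm wide; open, the fingers measure 118 mm over their backs; the gripper's body (76 mm by 178 mm) begins 60 mm behind the grasp point.
Start: joints at [-1.29, 0.494, 1.345, -0, 1.302, -0.096], TCP at [0.229, -0.581, 0.233] pointing down, gripper open.
Joint ranges: [-2.91, 2.91], [-0.82, 2.16], [0.22, 2.67], [-1.22, 4.37], [0.12, 2.79], [-3.08, 3.08]. Speed limits (rad/s): [1.89, 1.89, 2.57, 3.01, 3.01, 3.01].

## Interface

Orientations are given as a 3x3 rotation matrix whose columns are the frame's x, y, z axes.
In Python, from plant import * gives the robot as it stands.
- The arm moves only by the tool jog_arm, never from a script. Its argument "plan" is one flat list of numbers, 5 for each row, row after row: the shift along the tool's x, y, z in m, then the turn about the tool's x in degrees, then the gripper's target within -1 to 1 (fully open at 1, half-way at 0, shut at -1). In form: [tx, ty, tz, turn, hand, tx, ty, tz, turn, hand, ...]. A call has 1 to 20 rows; each row shifts and turns the commanded pose from where the row before left it, along the tool's axes as they then stand; what a row does not reach is not made up. A row lasts 1/12 s, in which the tool goes at most 41.7 mm and 7.16 degrees, less where a joint would pass 70% of its speed; a pose out of reach is approached as far as the arm can. A call with a gripper value outside its range is refused whole. The fingers move at their own pace and stop on an object; the grip force is fixed at half the most. Time passes only in rows, so rows that do not move let the fingers close. It gives the time, the measured TCP pose, the force and the opening at its end, in the units of the state.
- state(): the state, without advancing time (a new reading comes with each control period).
- camera(name): name is "side" or "top"; returns a dict with "color" (384x512x3 uint8, red, green, blue), "fov_y" (degrees; the focal length in pixels is half the picture's height over the tangent of half this angle, whatever the lens; pixels are square), "cx", "cy" (the principal point, pixels), "k1" (the pictures are not rectified: a ray, as slopes to the right and down, at radius r is drawn at 1 + k1 r^2 times it, then the intrinsics apply), "world_from_camera" (4x4, takes a point from camera to world coordinates). Camera axes: x right, y up, looking along -z (the intrinsics and any distortion apply to the point x, -y, -z); pixel columns grow to the right and rows downward; lengths in m; the calibration is good to about 2 mm. A picture is of the moment at which its call begins. There is no depth.
- sign_off(): hands the job in, once; it reports no verdict.
The state is a dict: "time_s": time; "qpos": joint angles; "joint_vel": joint speeds; "tau": joint torques, N m; "position": TCP position; "orientation": TCP orientation; "force": force on the tool from outside, world axes, zero at the start; "wrist_torque": the same for the moment, N m; "gripper_width": opening from 0.0 (shut) to 1.0 (fully open).
Only numpy, scipy, OpenCV 4.12 (cv2) and the standard library are available. Lean on these libraries where they do the work, as an engineer would, in place of code of your own. Each camera call takes 0.05 s, during which the arm holds its last target.

## Task

Start the tube mixer that stands behind the clear bench shield: take the gooseneck rod off its rest by its red handle, reach over the shield, hook the rod's down-bent end behind the orange slide lever and pull the lever towards you all the way home, until you feel its hidden end stop. Keep pulling it against the stop with a light, steady pull of about 10 N for a full second so that it latches, never more than 20 N, then lay the rod back in its rest the way it was and let go. Only the rod may touch the lever; do not lean on the shield and leave the two vials beside the mixer undisturbed.

Things in the scene. Friction and masses are not known exactly. Their poses are not given: they have to be found in the camera images.
- rod_grip (a point): Centre of the rod's red handle: a bar 100 mm long (x), 16 mm wide (y), 22 mm tall (z up), lying level in the rest at the start. Grip it across its width at its middle, firmly (30 N or more). The steel neck (9 mm round bar) leaves its +x end: level to x = +70 mm, up to z = +75 mm, level to x = +210 mm, then down to the hook tip. Rod about 0.16 kg, centre of mass 20 mm ahead of the handle centre.
- rod_hook (a point): Rounded lower tip of the rod's down-bent end (hook leg, 9 mm round, 90 mm long, upright, its axis through this point). It lies at x = +210 mm, y = 0, z = -15 mm from the handle centre; same axes.
- rest_seat (a point): Where the handle's centre lies when the rod is home in its rest, 71 mm above the worktop; axes as the rod's when home (x along the handle towards the neck). The rod may start up to 3 mm off it along x.
- rest: Fixed rest of the rod: dark foot 130 x 76 mm with two aluminium saddles, each 14 mm long, centred at x = -42 and +42 mm; origin under its centre. Each saddle is a slot 21 mm wide, floor 60 mm above the worktop, with flared mouth 40 mm wide at the top, 81 mm above the worktop. Between them the handle is free for the fingers over 70 mm.
- mixer: Tube mixer, fixed: white housing 150 mm long (x), 110 mm wide (y), top 75 mm above the worktop. Origin under its centre at worktop height; -x is its front, towards the shield and the robot. On top a black rubber cup, 32 mm diameter, 25 mm high, at x = +58 mm; behind the tab (+x side) at least 33 mm are clear up to it. The lever slot runs along x, at y = 0.
- shield: Clear upright bench shield in front of the mixer with blue edges, fixed to it, 280 mm wide (y), 5 mm thick (edges 9 mm), top edge 140 mm above the worktop. Origin at the foot of its panel, at x = -85 mm, y = 0 of the mixer; same axes as the mixer.
- vial_white_cap: Loose small white vial with a white cap and a brown band, 22 mm diameter, 48 mm tall, standing beside the mixer behind the shield; origin at the centre of its underside.
- vial_black_cap: Loose small brown vial with a black cap, 22 mm diameter, 48 mm tall, standing on the other side of the mixer; origin at the centre of its underside.
- lever_tab: Orange tab of the slide lever: 8 mm thick (x), 26 mm wide (y), top 115 mm above the worktop; origin at the centre of its foot on the housing top; axes as the mixer. Slides along the mixer's -x with about 2.5 N drag, no spring, and stays where left. A hard stop hidden in the housing, set differently each time, ends the travel 26 to 40 mm from where it starts: feel for it.
Things that resemble listed ones, but are neither listed nor needed, are in the scene too. Of the things that look like the rest, the largest one is meant.

How it is judged:
By the outcome, as a careful person would: the job done as asked, in the order asked, and still so for the second after the job is handed in, with the robot touching nothing.
It also fails if it takes over 67 s, if anything falls off the work surface, if the arm or the gripper's body presses on something with over 40 N, if the wrist force passes 120 N, or if a joint passes its speed limit or range.

## Working session

There is one attempt and no reset: what is moved stays moved. The work goes in short steps, Python scripts to look and compute and a tool call to move; the robot and the scene stay as the last step left them, time stands still between calls to the robot, and variables do not carry over. Pictures are saved under pics/ and viewed, and the job is handed in when it is done.

Besides the shell and the picture viewer there is one more tool, called after "Request:" as a command line: name --argument value ..., lists and objects as JSON in quotes. jog_arm: Moves the arm, as the interface text tells. Its arguments: {"type":"object","properties":{"plan":{"type":"array"}},"required":["plan"]}

```bash
ls; mkdir -p pics; cat > h.py <<'E'
import numpy as np, cv2
from plant import *
def snap(n,f):
    c=camera(n); cv2.imwrite(f'pics/{f}.png',c['color'][:,:,::-1]); 
    import pickle; pickle.dump(c,open(f'pics/{f}.pkl','wb')); return c
def load(f):
    import pickle; return pickle.load(open(f'pics/{f}.pkl','rb'))
def K(c):
    h=c['color'].shape[0]; f=h/2/np.tan(np.radians(c['fov_y'])/2)
    return np.array([[f,0,c['cx']],[0,f,c['cy']],[0,0,1.]]), np.array([c['k1'],0,0,0,0.])
def ray(c,px):
    k,d=K(c); p=cv2.undistortPoints(np.array(px,float).reshape(-1,1,2),k,d).reshape(-1,2)
    T=np.array(c['world_from_camera']); v=np.c_[p[:,0],-p[:,1],-np.ones(len(p))]@T[:3,:3].T
    return T[:3,3],v/np.linalg.norm(v,axis=1)[:,None]
def onz(c,px,z):
    o,v=ray(c,px); return o+v*((z-o[2])/v[:,2])[:,None]
def proj(c,P):
    T=np.linalg.inv(np.array(c['world_from_camera'])); q=np.atleast_2d(P)@T[:3,:3].T+T[:3,3]
    q=q*[1,-1,-1]; k,d=K(c); return cv2.projectPoints(q,np.zeros(3),np.zeros(3),k,d)[0].reshape(-1,2)
def tri(c1,p1,c2,p2):
    o1,v1=ray(c1,[p1]);o2,v2=ray(c2,[p2]);v1=v1[0];v2=v2[0]
    A=np.c_[v1,-v2]; s=np.linalg.lstsq(A,o2-o1,rcond=None)[0]
    a=o1+s[0]*v1;b=o2+s[1]*v2; return (a+b)/2,np.linalg.norm(a-b)
E
python3 - <<'E'
from h import *
np.set_printoptions(precision=4,suppress=True)
for n in ('side','top'):
    c=snap(n,n+'0'); print(n,c['fov_y'],c['cx'],c['cy'],c['k1'],np.array(c['world_from_camera']))
print(state())
E
```

```text
pics
side 44.983998825278796 245.78142348301049 198.82205141701914 0.03345712244253618 [[-0.982   0.0977 -0.1619  0.3096]
 [-0.1879 -0.411   0.8921  1.3062]
 [ 0.0206  0.9064  0.4219  0.6969]
 [ 0.      0.      0.      1.    ]]
top 44.53891878546561 262.8541326929508 186.26067299847838 0.04489811710632947 [[-0.0154  0.9941 -0.1072  0.4195]
 [-0.9999 -0.0155 -0.0002  0.0095]
 [-0.0019  0.1072  0.9942  1.3281]
 [ 0.      0.      0.      1.    ]]
{'time_s': 0.1, 'qpos': array([-1.2905,  0.4941,  1.3461, -0.    ,  1.3025, -0.0955]), 'joint_vel': array([ 0.0003, -0.0031, -0.0009, -0.0003,  0.0004,  0.0021]), 'tau': array([  0.0021, -88.0235, -38.2547,   0.0709,   0.0483,  -0.    ]), 'position': array([ 0.2293, -0.5811,  0.2324]), 'orientation': array([[-0.0003,  0.367 , -0.9302],
       [ 0.001 , -0.9302, -0.367 ],
       [-1.    , -0.0011, -0.0001]]), 'force': array([-0.0044, -0.1436,  0.478 ]), 'wrist_torque': array([ 0.0241,  0.0196, -0.0195]), 'gripper_width': 0.9998805332505705}
```

View pics/side0.png

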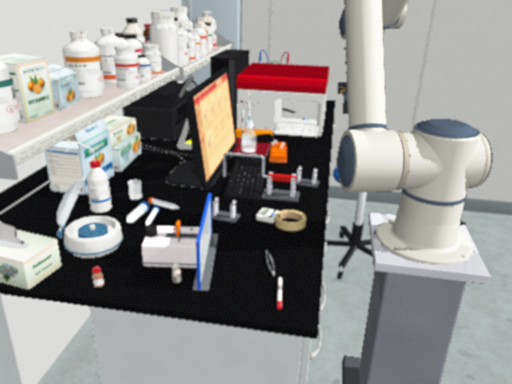

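View pics/top0.png

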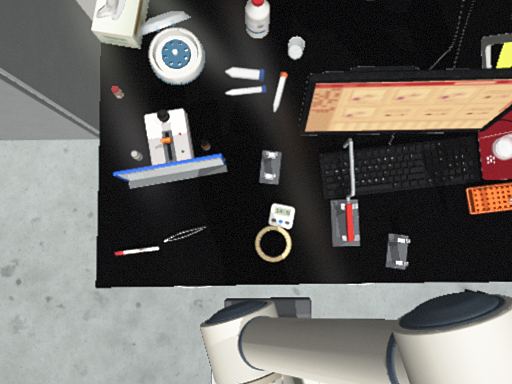

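```bash
python3 - <<'E'
from h import *
t=load('top0')['color'][:,:,::-1]; s=load('side0')['color'][:,:,::-1]
def crop(im,x0,y0,x1,y1,k,f): cv2.imwrite(f'pics/{f}.png',cv2.resize(im[y0:y1,x0:x1],None,fx=k,fy=k,interpolation=cv2.INTER_CUBIC))
crop(t,300,125,420,275,4,'c_rod_top')
crop(t,100,70,240,200,5,'c_mix_top')
crop(s,120,180,240,300,5,'c_mix_side')
crop(s,210,130,330,230,6,'c_rod_side')
E
```

```text
(no output)
```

View pics/c_rod_top.png

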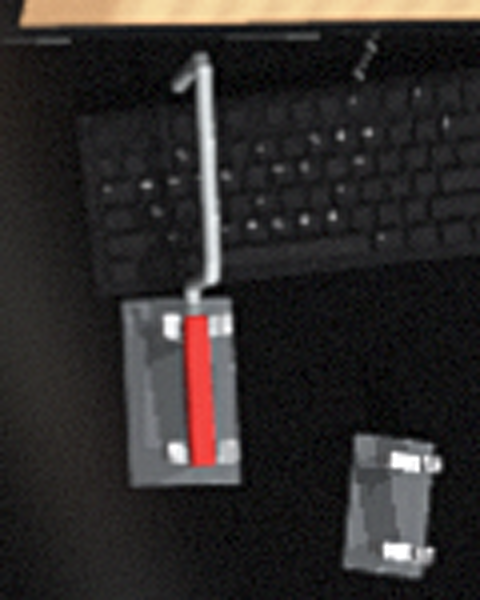

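View pics/c_mix_top.png

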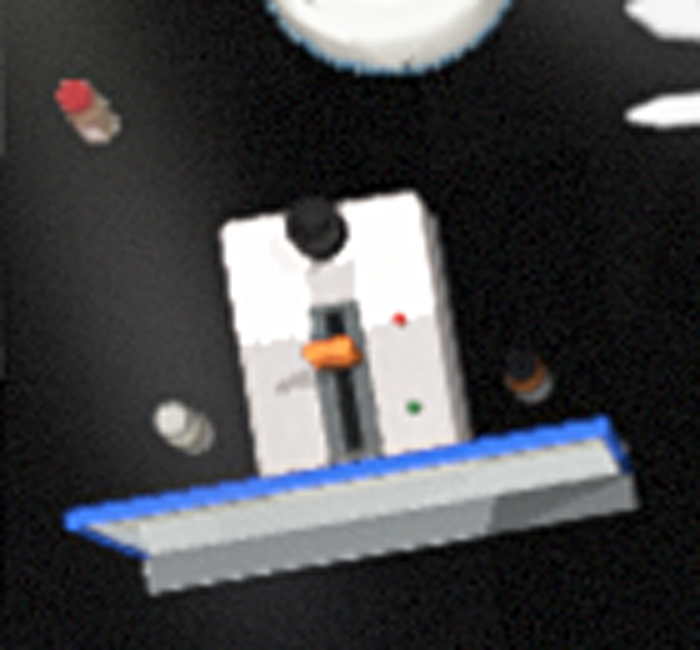

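View pics/c_mix_side.png

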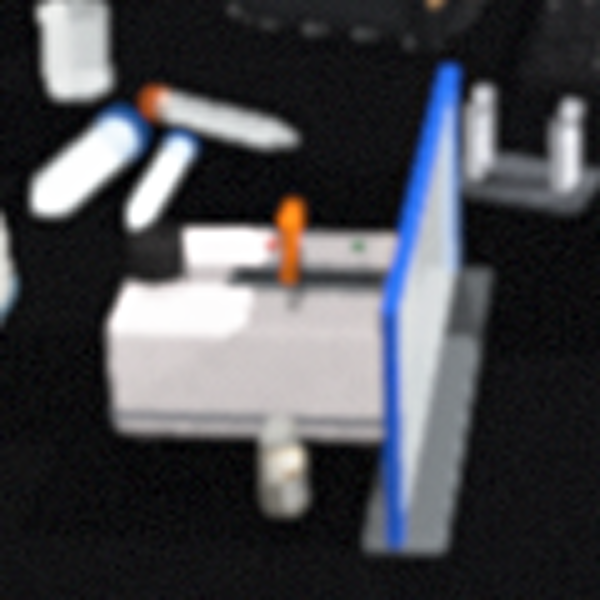

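View pics/c_rod_side.png

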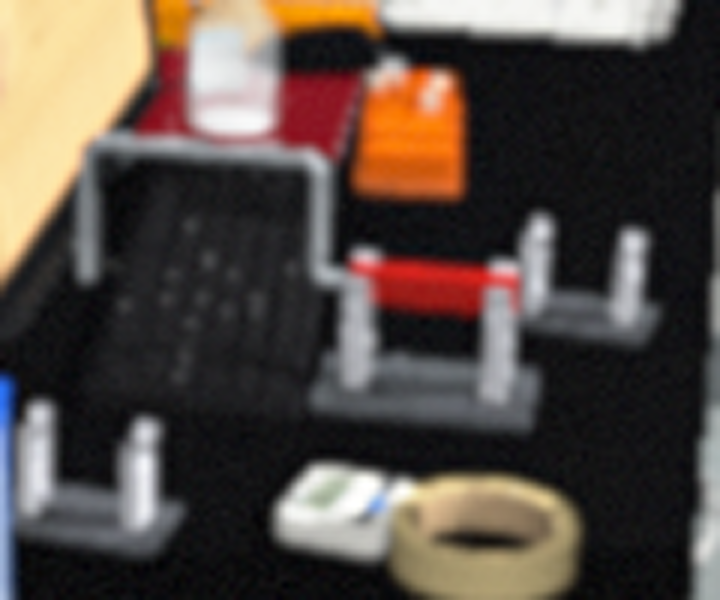

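The largest of the three rest-like things (top view: (270,167), (398,252) and (345,222)) is the one at (345,222). It carries the red rod, and the crop confirms it. In the mixer crop, the orange tab is at about (166,140), the shield's blue top edge runs (114,174)–(222,155), and the vials are at (136,155) and (206,146). Next I measure positions.

```bash
cat > meas.py <<'E'
from h import *
np.set_printoptions(precision=4,suppress=True)
def mask(c,kind):
    h=cv2.cvtColor(c['color'],cv2.COLOR_RGB2HSV).astype(int);H,S,V=h[...,0],h[...,1],h[...,2]
    return {'red':((H<5)|(H>174))&(S>170)&(V>110),'orange':(H>5)&(H<18)&(S>150)&(V>120),'blue':(H>105)&(H<125)&(S>150)&(V>110)}[kind].astype(np.uint8)
def comps(m,box):
    x0,y0,x1,y1=box; k=np.zeros_like(m);k[y0:y1,x0:x1]=m[y0:y1,x0:x1]
    n,l,s,ce=cv2.connectedComponentsWithStats(k); i=1+np.argmax(s[1:,4]); return (l==i),ce[i],s[i]
E
python3 - <<'E'
from meas import *
t=load('top0');s=load('side0')
for nm,c,z in(('top',t,.082),('side',s,.071)):
    box=(320,190,380,250) if nm=='top' else (262,165,305,205)
    m,ce,st=comps(mask(c,'red'),box); pts=np.argwhere(m)[:,::-1].astype(np.float32)
    r=cv2.minAreaRect(pts); print(nm,'red',ce,st,r)
    P=onz(c,pts,z); u,S,vt=np.linalg.svd(P[:,:2]-P[:,:2].mean(0)); print(' world centre',P.mean(0),'dir',vt[0],np.degrees(np.arctan2(vt[0,1],vt[0,0]))); 
    L=(P[:,:2]-P[:,:2].mean(0))@vt.T; print(np.ptp(L,axis=0), L.min(0)+L.max(0))
m1,c1,_=comps(mask(t,'red'),(320,190,380,250));m2,c2,_=comps(mask(s,'red'),(262,165,305,205))
print('tri red',tri(t,c1,s,c2))
# orange tab
mt,ct,st=comps(mask(t,'orange'),(150,130,180,155));ms,cs,ss=comps(mask(s,'orange'),(165,210,195,245))
print('orange',ct,st,cs,ss,'tri',tri(t,ct,s,cs))
p=np.argwhere(mt)[:,::-1]; print(onz(t,[ct],.113))
# shield
mb,cb,sb=comps(mask(t,'blue'),(105,145,235,190)); p=np.argwhere(mb)[:,::-1]
print('blue',cb,sb)
P=onz(t,p,.140); 
l=cv2.fitLine(P[:,:2].astype(np.float32),cv2.DIST_HUBER,0,.01,.01).ravel(); print(l,np.degrees(np.arctan2(l[1],l[0])))
L=(P[:,:2]-l[2:])@l[:2]; print(l[2:]+L.min()*l[:2],l[2:]+L.max()*l[:2],np.ptp(L))
# housing top corners approx from crop (x=100+px/5)
cr=np.array([[222,224],[418,190],[258,475],[468,440],[436,214]])/5+[100,70]
print(onz(t,cr,.075))
print(onz(t,np.array([[345,470],[338,305]])/5+[100,70],.075))
# vial caps
print('white',onz(t,np.array([[175,418]])/5+[100,70],.048),'black',onz(t,np.array([[523,362]])/5+[100,70],.048))
print('cup top',onz(t,np.array([[312,222]])/5+[100,70],.100))
E
```

```text
top red [349.0861 222.1148] [346 204   7  37 209] ((349.1588439941406, 222.01795959472656), (36.213035583496094, 5.7814717292785645), 86.98721313476562)
 world centre [ 0.455  -0.2169  0.082 ] dir [-0.9999 -0.0168] -179.03988882774885
[0.0953 0.0153] [-0.0008  0.0004]
side red [281.3869 176.9416] [272 173  20   9 137] ((281.3606872558594, 177.0327911376953), (19.01250648498535, 7.605002403259277), 5.19442892074585)
 world centre [ 0.4606 -0.2287  0.071 ] dir [-0.2604  0.9655] 105.09421663993456
[0.0763 0.0686] [ 0.0001 -0.0034]
tri red (array([ 0.4573, -0.2179,  0.0754]), np.float64(0.004426291844011305))
orange [166.34 139.8 ] [161 137  11   6  50] [177.6406 227.0312] [175 220   6  17  64] tri (array([0.681 , 0.2644, 0.101 ]), np.float64(0.0020823483624254234))
[[0.6774 0.2617 0.113 ]]
blue [165.8418 164.4611] [113 153 112  29 373]
[ 0.1576 -0.9875  0.6045  0.2816] -80.930984
[0.587  0.3914] [0.6317 0.1111] 0.28385960808288707
[[0.7554 0.3294 0.075 ]
 [0.773  0.2229 0.075 ]
 [0.617  0.3088 0.075 ]
 [0.6344 0.1958 0.075 ]
 [0.7595 0.2131 0.075 ]]
[[0.619  0.262  0.075 ]
 [0.7097 0.2662 0.075 ]]
white [[0.6537 0.361  0.048 ]] black [[0.6823 0.1694 0.048 ]]
cup top [[0.7492 0.2751 0.1   ]]
```

```bash
python3 - <<'E'
from meas import *
t=load('top0');s=load('side0')
def a(P): d=P[1]-P[0]; return np.degrees(np.arctan2(d[1],d[0]))
q=lambda L: np.array(L,float)/4+[300,125]-.375
# neck level bar z=.146(axis): from riser corner to hook corner
P=onz(t,q([[209,275],[203,62]]),.150); print('neck',P,a(P))
for z in (.0,.008,.012):
  P=onz(t,q([[131,487],[122,300],[240,485],[232,298]]),z); print('foot',z,P[:,:2].mean(0),a(P[:2]),a(P[2:]),np.linalg.norm(P[1]-P[0]),np.linalg.norm(P[2]-P[0]))
# red edges at z .082 by row-wise edges
m,ce,st=comps(mask(t,'red'),(320,190,380,250))
rows=range(207,239); 
img=cv2.cvtColor(t['color'],cv2.COLOR_RGB2Lab)[...,1].astype(float)-128
mid=[];
for r in rows:
    w=np.clip(img[r,340:362]-8,0,None); mid.append([340+(w*np.arange(22)).sum()/w.sum(),r])
P=onz(t,mid,.080); l=np.polyfit(P[:,0],P[:,1],1); print('red axis yaw',np.degrees(np.arctan(l[0])), np.polyval(l,.457))
col=np.array([img[r,345:355].clip(0).max() for r in range(195,248)]); print(np.round(col).astype(int))
# slot & housing
r=lambda L: np.array(L,float)/5+[100,70]-.4
P=onz(t,r([[356,455],[333,302]]),.075);print('slot',P,a(P))
P=onz(t,r([[258,472],[222,224]]),.075);print('left',P,a(P))
P=onz(t,r([[466,440],[418,192]]),.075);print('right',P,a(P))
P=onz(t,r([[68,516],[608,422]]),.140);print('shield top mid edge',P,a(P)+90,P.mean(0))
# monitor
for A,B in (((313,80),(193,82)),((304,133),(203,183))): print('mon',tri(t,A,s,B))
E
```

```text
neck [[ 0.525  -0.2141  0.15  ]
 [ 0.6613 -0.2151  0.15  ]] -0.4056349761660918
foot 0.0 [ 0.456 -0.22 ] 0.9233600560116751 0.23330401664291114 0.13151413600629816 0.07620378276266679
foot 0.008 [ 0.4558 -0.2186] 0.9233600560116719 0.23330401664294553 0.13072195116107302 0.07574476380328656
foot 0.012 [ 0.4557 -0.2179] 0.9233600560116704 0.2333040166429506 0.13032585873846045 0.07551525432359639
red axis yaw 0.9813079098392672 -0.21807223680979318
[ 1  2  2  1  1  0  0  0 17 65 68 66 66 66 65 65 66 66 67 66 66 66 66 67
 66 66 66 66 65 65 66 65 65 65 65 65 66 67 66 66 66 66 66 66 67 66 40  0
  0  0  0  1  4]
slot [[0.6282 0.2572 0.075 ]
 [0.7125 0.2701 0.075 ]] 8.636800344218036
left [[0.6197 0.3099 0.075 ]
 [0.7566 0.3305 0.075 ]] 8.562446054086044
right [[0.6355 0.198  0.075 ]
 [0.773  0.224  0.075 ]] 10.72706165225694
shield top mid edge [[0.5881 0.3903 0.14  ]
 [0.6326 0.1154 0.14  ]] 9.199356660785767 [0.6103 0.2529 0.14  ]
mon (array([ 0.7343, -0.0934,  0.4137]), np.float64(0.006819032515458188))
mon (array([ 0.707 , -0.1031,  0.0729]), np.float64(0.016017132234665023))
```

Request:
jog_arm --plan '[0,0,0,3.5,1,0,0,0,3.5,1,0,0,0,3.5,1,0,0,0,3.5,1,0,0,0,3.5,1,0,0,0,3.5,1,0,-0.028,-0.0175,0,1,0,-0.028,-0.0175,0,1,0,-0.028,-0.0175,0,1,0,-0.028,-0.0175,0,1,0,-0.028,-0.0175,0,1,0,-0.028,-0.0175,0,1,0,-0.028,-0.0175,0,1,0,-0.028,-0.0175,0,1,0,-0.028,-0.0175,0,1,0,-0.028,-0.0175,0,1,0,-0.028,-0.0175,0,1,0,-0.028,-0.0175,0,1,0,-0.0255,-0.0175,0,1,0,0,0,0,1]'

```text
time_s: 1.77
position: [0.4554, -0.2139, 0.2328]
orientation: [[0.0, 0.012, -1.0], [0.001, -1.0, -0.012], [-1.0, -0.001, -0.0]]
force: [-1.7, -0.3, 0.7]
gripper_width: 1.0
```

```bash
python3 - <<'E'
from meas import *
snap('side','side1');t=snap('top','top1'); print(state())
cv2.imwrite('pics/s1.png',cv2.resize(load('side1')['color'][100:260,130:400,::-1],None,fx=2.8,fy=2.8))
E
```

```text
{'time_s': 1.8667, 'qpos': array([-0.5645,  0.3233,  1.6404, -0.0001,  1.1784,  0.9947]), 'joint_vel': array([-0.042 , -0.0007,  0.0023, -0.0056, -0.0015, -0.0142]), 'tau': array([  3.3159, -68.4686, -35.0299,   0.3732,  -0.0126,   0.4905]), 'position': array([ 0.4538, -0.2169,  0.2327]), 'orientation': array([[-0.0004,  0.0116, -0.9999],
       [ 0.0002, -0.9999, -0.0116],
       [-1.    , -0.0002,  0.0004]]), 'force': array([ 0.8365,  0.2279, -0.7185]), 'wrist_torque': array([ 0.0267, -0.0076, -0.0367]), 'gripper_width': 0.9968196980210389}
```

View pics/s1.png

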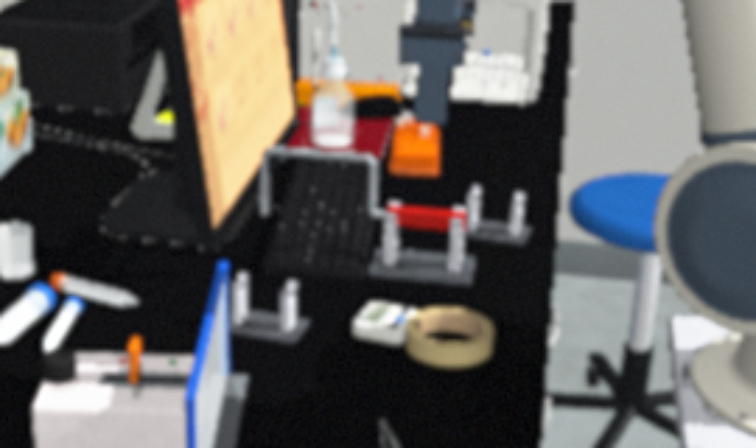

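Request:
jog_arm --plan '[0.02,0,-0.001,0,1,0.025,0,-0.001,0,1,0.025,0,0,0,1,0.025,0,0,0,1,0.02,0,0,0,1,0.015,0,0,0,1,0.012,0,0,0,1,0.01,0,0,0,1,0.009,0,0,0,1,0,0,0,0,1]'

```text
time_s: 2.7
position: [0.4547, -0.218, 0.0706]
orientation: [[-0.002, 0.009, -1.0], [0.001, -1.0, -0.009], [-1.0, -0.001, 0.002]]
force: [-0.6, -0.1, -0.1]
gripper_width: 1.0
```

```bash
python3 - <<'E'
from meas import *
t=snap('top','top2');snap('side','side2'); print(state()['position'],state()['force'])
cv2.imwrite('pics/s2.png',np.hstack([cv2.resize(load('side2')['color'][130:220,220:330,::-1],None,fx=3.5,fy=3.5),cv2.resize(load('top2')['color'][160:250,300:410,::-1],None,fx=3.5,fy=3.5)]))
E
```

```text
[ 0.4554 -0.2181  0.072 ] [ 0.2948  0.0814 -0.1203]
```

View pics/s2.png

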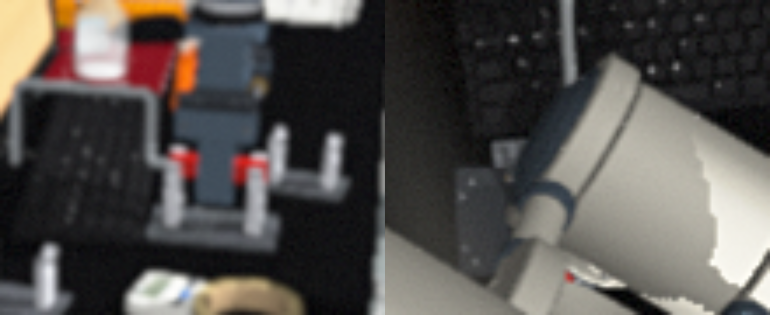

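The finger is centred between the two saddles, at crop column about 215 with the saddles at 172 and 257. Closing now.

Request:
jog_arm --plan '[0,0,0,0,-1,0,0,0,0,-1,0,0,0,0,-1,0,0,0,0,-1,0,0,0,0,-1,0,0,0,0,-1,0,0,0,0,-1,0,0,0,0,-1,0,0,0,0,-1,0,0,0,0,-1,0,0,0,0,-1,0,0,0,0,-1]'

```text
time_s: 3.8
position: [0.4555, -0.2178, 0.0719]
orientation: [[-0.0, 0.009, -1.0], [0.0, -1.0, -0.009], [-1.0, -0.0, 0.0]]
force: [-0.4, 0.9, 1.2]
gripper_width: 0.172
```

Request:
jog_arm --plan '[-0.005,0,0,0,-1,-0.01,0,0,0,-1,-0.015,0,0,0,-1,-0.01,0,0,0,-1,0,0,0,0,-1,0,0,0,0,-1]'

```text
time_s: 4.3
position: [0.4559, -0.218, 0.1126]
orientation: [[0.001, 0.009, -1.0], [-0.001, -1.0, -0.009], [-1.0, 0.001, -0.001]]
force: [0.1, 0.5, -2.9]
gripper_width: 0.178
```

```bash
python3 - <<'E'
from meas import *
snap('side','side3'); print(state()['position'],state()['force'],state()['wrist_torque'],state()['gripper_width'])
cv2.imwrite('pics/s3.png',cv2.resize(load('side3')['color'][110:230,200:340,::-1],None,fx=5,fy=5))
E
```

```text
[ 0.4555 -0.2178  0.112 ] [-0.2466 -1.1364 -2.2735] [ 0.0048  0.06   -0.0119] 0.17382111989699314
```

View pics/s3.png

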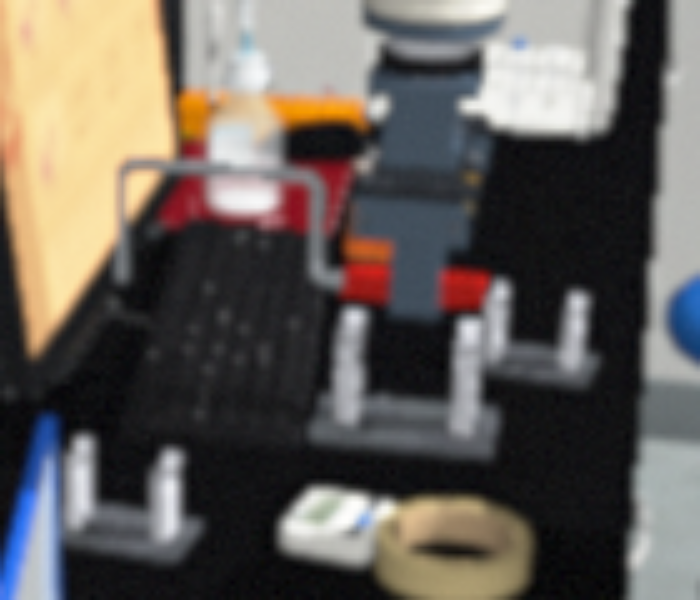

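Request:
jog_arm --plan '[0,0,0.01,0,-1,-0.01,0,0.02,0,-1,-0.02,0,0.02,0,-1,-0.025,0,0.01,0,-1,-0.025,0,0,0,-1,-0.025,0,0,0,-1,-0.025,-0.01,0,0,-1,-0.02,-0.02,0,0,-1,0,-0.03,0,0,-1,0,-0.03,0,0,-1,0,-0.03,0,0,-1,0,-0.03,0,0,-1,0,-0.03,0,0,-1,0,-0.03,0,0,-1,0,-0.03,0,0,-1,0,-0.03,0,0,-1,0,-0.03,0,0,-1,0,-0.03,0,0,-1,0,-0.03,0,0,-1,0,-0.03,-0.01,0,-1]'

```text
time_s: 6.02
position: [0.3994, 0.1726, 0.2611]
orientation: [[-0.002, 0.01, -1.0], [-0.001, -1.0, -0.01], [-1.0, 0.001, 0.002]]
force: [0.5, -0.2, -1.2]
gripper_width: 0.173
```

Request:
jog_arm --plan '[0,-0.025,-0.02,0,-1,0,-0.02,-0.02,0,-1,0,-0.015,-0.02,0,-1,0,-0.003,-0.02,0,-1,0,0,-0.021,0,-1,0,0,0,-2.0,-1,0,0,0,-2.2,-1,0,0,0,-2.2,-1,0,0,0,-2.2,-1,0,0,0,0,-1,0,0,0,0,-1,0,0,0,0,-1]'

```text
time_s: 7.02
position: [0.502, 0.2354, 0.2614]
orientation: [[-0.001, 0.157, -0.988], [-0.0, -0.988, -0.157], [-1.0, 0.0, 0.001]]
force: [-0.1, 0.2, -3.1]
gripper_width: 0.175
```

```bash
python3 - <<'E'
from meas import *
t=snap('top','top4');snap('side','side4'); print(state()['position'],state()['orientation'],state()['force'])
cv2.imwrite('pics/s4.png',cv2.resize(load('side4')['color'][130:290,110:310,::-1],None,fx=3.5,fy=3.5))
cv2.imwrite('pics/t4.png',cv2.resize(load('top4')['color'][80:250,100:280,::-1],None,fx=3.5,fy=3.5))
E
```

```text
[0.5021 0.2355 0.2617] [[-0.0004  0.1578 -0.9875]
 [-0.0001 -0.9875 -0.1578]
 [-1.      0.0001  0.0004]] [-1.3424 -0.4567 -2.3765]
```

View pics/s4.png

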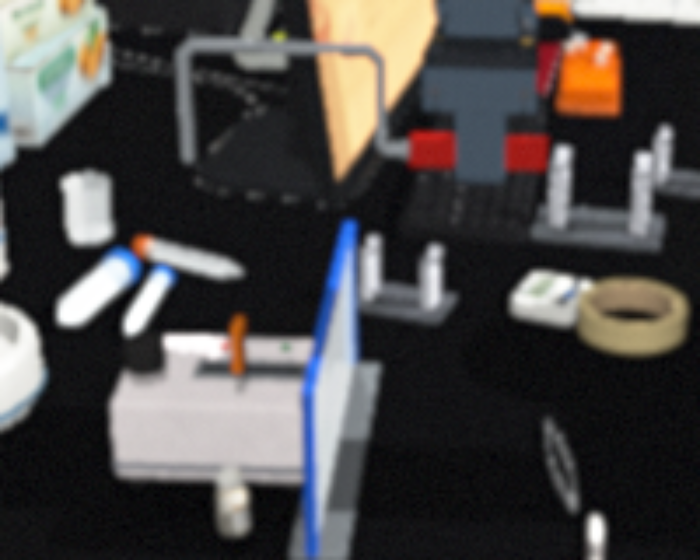

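View pics/t4.png

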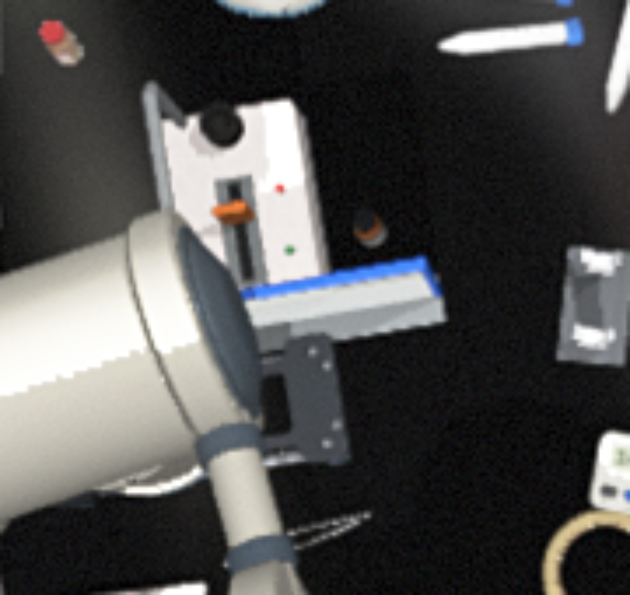

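```bash
python3 - <<'E'
from meas import *
t=load('top4');s=load('side4')
R=np.array([[.9875,-.1578,0],[.1578,.9875,0],[0,0,1]]); h=np.array([.5021,.2355,.2617])
for l in ([.21,0,-.015],[.21,0,.075],[.07,0,.075],[.21,0,-.0105]):
    P=h+R@l; print(l,P,'side crop',(proj(s,P)-[110,130]+.36)*3.5,'top crop',(proj(t,P)-[100,80]+.36)*3.5)
ms,cs,ss=comps(mask(s,'orange'),(165,210,195,245));mt,ct,st=comps(mask(t,'orange'),(150,130,180,155))
print(cs,ct,tri(t,ct,s,cs))
M=np.array([.692,.266,0])
for x in (-.014,-.011,-.008):
  print(x,[ (proj(s,M+R@[x+a,b,z])-[110,130]+.36)*3.5 for a,b,z in((-.004,.013,.115),(.004,.013,.115),(.004,.013,.075))],[ (proj(t,M+R@[x+a,b,.115])-[100,80]+.36)*3.5 for a,b in((-.004,.013),(.004,.013),(.004,-.013),(-.004,-.013))])
E
```

```text
[0.21, 0, -0.015] [0.7095 0.2686 0.2467] side crop [[191.6093 163.0468]] top crop [[181.9596 122.6443]]
[0.21, 0, 0.075] [0.7095 0.2686 0.3367] side crop [[184.6427  44.2952]] top crop [[147.0902  84.7409]]
[0.07, 0, 0.075] [0.5712 0.2465 0.3367] side crop [[383.6128  50.3353]] top crop [[181.3321 306.0816]]
[0.21, 0, -0.0105] [0.7095 0.2686 0.2512] side crop [[191.2741 157.2943]] top crop [[180.3526 120.8971]]
[177.3878 227.8776] [165.6429 139.2143] (array([0.682 , 0.2663, 0.0996]), np.float64(0.0003126647211929629))
-0.014 [array([[244.8988, 333.2087]]), array([[234.2981, 332.8674]]), array([[236.4848, 379.1323]])] [array([[213.6678, 217.1145]]), array([[212.0418, 206.7664]]), array([[246.4114, 200.9193]]), array([[248.0574, 211.2565]])]
-0.011 [array([[240.9235, 333.0807]]), array([[230.323 , 332.7394]]), array([[232.5634, 379.005 ]])] [array([[213.058 , 213.2326]]), array([[211.4322, 202.889 ]]), array([[245.7944, 197.0459]]), array([[247.4401, 207.3786]])]
-0.008 [array([[236.9482, 332.9527]]), array([[226.348 , 332.6115]]), array([[228.642 , 378.8778]])] [array([[212.4482, 209.3523]]), array([[210.8227, 199.0132]]), array([[245.1774, 193.1742]]), array([[246.8228, 203.5024]])]
```

```bash
python3 - <<'E'
from meas import *
cv2.imwrite('pics/s4b.png',cv2.resize(load('side4')['color'][205:245,140:210,::-1],None,fx=10,fy=10,interpolation=cv2.INTER_NEAREST))
cv2.imwrite('pics/t4b.png',cv2.resize(load('top4')['color'][100:165,135:205,::-1],None,fx=9,fy=9,interpolation=cv2.INTER_NEAREST))
E
```

```text
(no output)
```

View pics/s4b.png

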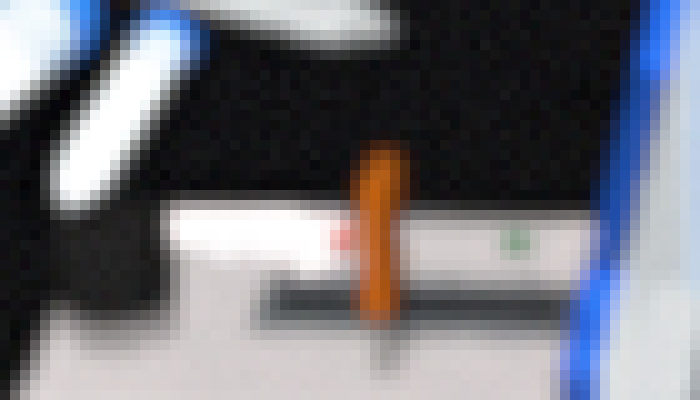

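View pics/t4b.png

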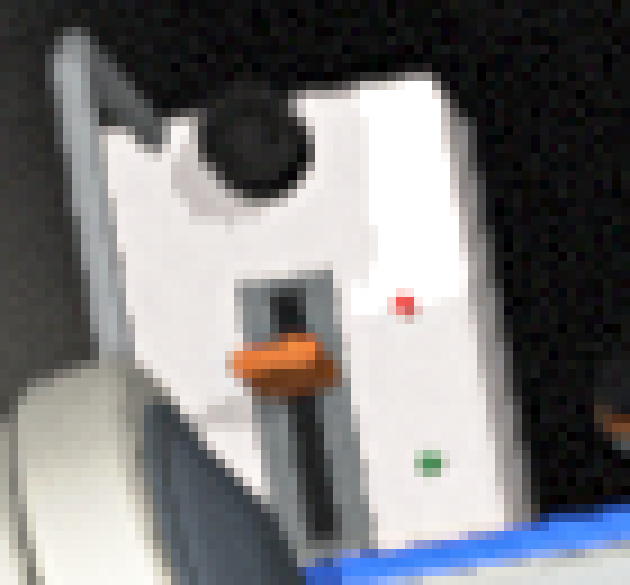

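Request:
jog_arm --plan '[0.01,0,0,0,-1,0.02,0,0,0,-1,0.025,0,0,0,-1,0.025,0,0,0,-1,0.02,0,0,0,-1,0.015,0,0,0,-1,0.012,0,0,0,-1,0.01,0,0,0,-1,0.01,0,0,0,-1,0.01,0,0,0,-1,0.005,0,0,0,-1,0,0,0,0,-1,0,0,0,0,-1]'

```text
time_s: 8.2
position: [0.5024, 0.2357, 0.1]
orientation: [[0.0, 0.159, -0.987], [-0.0, -0.987, -0.159], [-1.0, 0.0, -0.0]]
force: [0.2, 1.0, -2.3]
gripper_width: 0.17
```

```bash
python3 - <<'E'
from meas import *
t=snap('top','top5');snap('side','side5'); 
for i in range(1): print(state()['position'],state()['force'],state()['wrist_torque'])
cv2.imwrite('pics/s5.png',cv2.resize(load('side5')['color'][170:270,140:270,::-1],None,fx=6,fy=6))
cv2.imwrite('pics/t5.png',cv2.resize(load('top5')['color'][100:180,130:220,::-1],None,fx=7,fy=7))
E
```

```text
[0.5027 0.2358 0.1005] [ 0.2177  0.0722 -2.8246] [-0.0214  0.0367  0.0426]
```

View pics/s5.png

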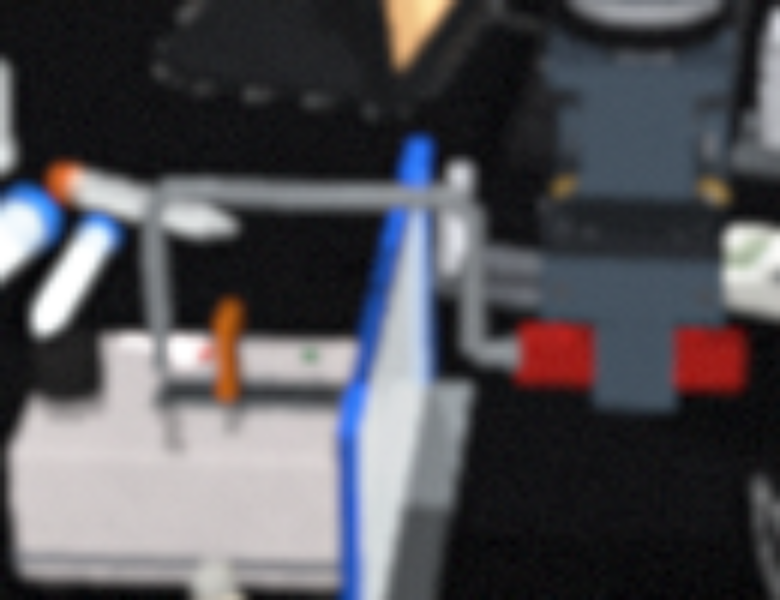

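View pics/t5.png

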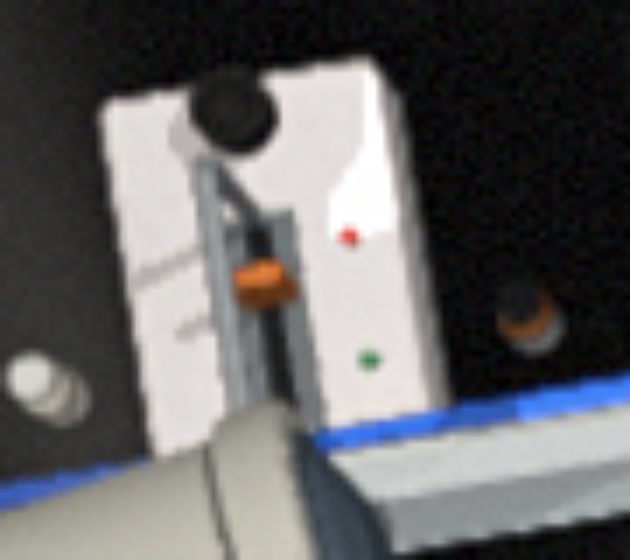

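Request:
jog_arm --plan '[0,0,0.002,0,-1,0,0,0.003,0,-1,0,0,0.003,0,-1,0,0,0.003,0,-1,0,0,0.002,0,-1,0,0,0.002,0,-1,0,0,0.001,0,-1,0,0,0.001,0,-1,0,0,0.001,0,-1,0,0,0.001,0,-1,0,0,0.001,0,-1,0,0,0.001,0,-1,0,0,0.001,0,-1,0,0,0.001,0,-1,0,0,0.001,0,-1,0,0,0.001,0,-1]'

```text
time_s: 9.63
position: [0.4778, 0.2318, 0.1]
orientation: [[0.0, 0.159, -0.987], [0.0, -0.987, -0.159], [-1.0, -0.0, -0.001]]
force: [2.8, 1.2, -2.5]
gripper_width: 0.171
```

```bash
python3 - <<'E'
from meas import *
snap('side','side6'); 
print(state()['position'],state()['force'],state()['wrist_torque'])
cv2.imwrite('pics/s6.png',cv2.resize(load('side6')['color'][180:260,140:240,::-1],None,fx=6,fy=6))
E
```

```text
[0.4776 0.2317 0.1   ] [ 2.7055 -0.898  -1.7592] [ 0.0416 -0.2394 -0.0222]
```

View pics/s6.png

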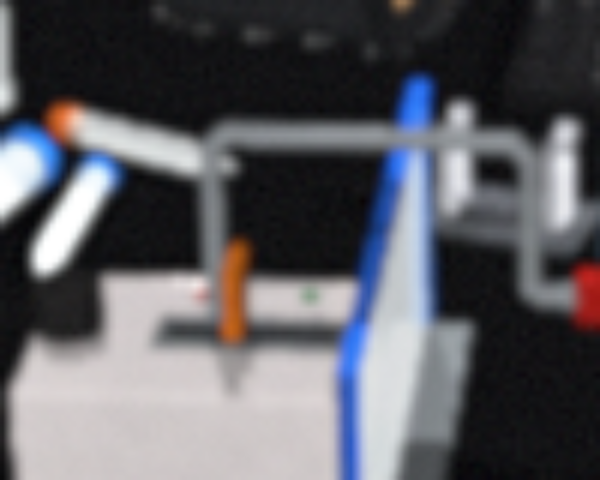

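Request:
jog_arm --plan '[0,0,0.001,0,-1,0,0,0.001,0,-1,0,0,0.001,0,-1,0,0,0.001,0,-1,0,0,0.001,0,-1,0,0,0.001,0,-1,0,0,0.001,0,-1,0,0,0.001,0,-1,0,0,0.001,0,-1,0,0,0.001,0,-1,0,0,0.001,0,-1,0,0,0.001,0,-1,0,0,0.001,0,-1,0,0,0.001,0,-1,0,0,0.0005,0,-1]'

```text
time_s: 10.93
position: [0.4632, 0.2294, 0.0999]
orientation: [[-0.0, 0.159, -0.987], [-0.0, -0.987, -0.159], [-1.0, -0.0, 0.0]]
force: [2.1, -0.0, -2.9]
gripper_width: 0.17
```

Request:
jog_arm --plan '[0,0,0.0005,0,-1,0,0,0.0005,0,-1,0,0,0.0005,0,-1,0,0,0.0005,0,-1]'

```text
time_s: 11.27
position: [0.4613, 0.2291, 0.0999]
orientation: [[-0.0, 0.159, -0.987], [-0.0, -0.987, -0.159], [-1.0, 0.0, 0.0]]
force: [2.0, -0.0, -1.6]
gripper_width: 0.176
```

Request:
jog_arm --plan '[0,0,0.0005,0,-1,0,0,0.0005,0,-1,0,0,0.0005,0,-1,0,0,0.0005,0,-1]'

```text
time_s: 11.6
position: [0.4594, 0.2288, 0.0999]
orientation: [[0.0, 0.159, -0.987], [-0.0, -0.987, -0.159], [-1.0, 0.0, -0.0]]
force: [3.1, 0.3, -2.1]
gripper_width: 0.172
```

Request:
jog_arm --plan '[0,0,0.0005,0,-1,0,0,0.0005,0,-1]'

```text
time_s: 11.77
position: [0.4583, 0.2286, 0.0999]
orientation: [[0.0, 0.159, -0.987], [0.0, -0.987, -0.159], [-1.0, -0.0, -0.0]]
force: [2.9, 0.9, -2.9]
gripper_width: 0.173
```

Request:
jog_arm --plan '[0,0,0.0005,0,-1,0,0,0.0005,0,-1]'

```text
time_s: 11.93
position: [0.4573, 0.2284, 0.0999]
orientation: [[-0.0, 0.159, -0.987], [-0.0, -0.987, -0.159], [-1.0, 0.0, 0.0]]
force: [2.1, 0.2, -1.7]
gripper_width: 0.177
```

Request:
jog_arm --plan '[0,0,0.0005,0,-1,0,0,0.0005,0,-1]'

```text
time_s: 12.1
position: [0.4564, 0.2283, 0.0999]
orientation: [[-0.0, 0.159, -0.987], [0.0, -0.987, -0.159], [-1.0, -0.0, 0.0]]
force: [2.7, 0.5, -1.5]
gripper_width: 0.173
```

Request:
jog_arm --plan '[0,0,0.0005,0,-1,0,0,0.0005,0,-1]'

```text
time_s: 12.27
position: [0.4554, 0.2282, 0.0999]
orientation: [[0.0, 0.159, -0.987], [0.0, -0.987, -0.159], [-1.0, -0.0, -0.0]]
force: [1.5, 0.4, -2.4]
gripper_width: 0.169
```

Request:
jog_arm --plan '[0,0,0.0005,0,-1,0,0,0.0005,0,-1]'

```text
time_s: 12.43
position: [0.4544, 0.228, 0.0999]
orientation: [[-0.0, 0.159, -0.987], [-0.0, -0.987, -0.159], [-1.0, 0.0, 0.0]]
force: [2.8, 0.3, -1.8]
gripper_width: 0.173
```

Request:
jog_arm --plan '[0,0,0.0005,0,-1,0,0,0.0005,0,-1]'

```text
time_s: 12.6
position: [0.4534, 0.2278, 0.0999]
orientation: [[-0.0, 0.159, -0.987], [-0.0, -0.987, -0.159], [-1.0, -0.0, 0.0]]
force: [2.4, 0.2, -1.9]
gripper_width: 0.174
```

Request:
jog_arm --plan '[0,0,0.0005,0,-1,0,0,0.0005,0,-1]'

```text
time_s: 12.77
position: [0.4524, 0.2277, 0.0999]
orientation: [[-0.0, 0.159, -0.987], [0.0, -0.987, -0.159], [-1.0, -0.0, 0.0]]
force: [1.8, 0.5, -1.5]
gripper_width: 0.174
```

Request:
jog_arm --plan '[0,0,0.0005,0,-1,0,0,0.0005,0,-1]'

```text
time_s: 12.93
position: [0.4514, 0.2275, 0.0999]
orientation: [[-0.0, 0.159, -0.987], [0.0, -0.987, -0.159], [-1.0, -0.0, 0.0]]
force: [2.8, 0.0, -2.2]
gripper_width: 0.177
```

Request:
jog_arm --plan '[0,0,0.0005,0,-1,0,0,0.0005,0,-1]'

```text
time_s: 13.1
position: [0.4504, 0.2273, 0.0999]
orientation: [[-0.0, 0.159, -0.987], [-0.0, -0.987, -0.159], [-1.0, 0.0, 0.0]]
force: [2.6, -0.1, -1.5]
gripper_width: 0.174
```

Request:
jog_arm --plan '[0,0,0.0005,0,-1,0,0,0.0005,0,-1]'

```text
time_s: 13.27
position: [0.4495, 0.2272, 0.0999]
orientation: [[-0.0, 0.159, -0.987], [-0.0, -0.987, -0.159], [-1.0, 0.0, 0.0]]
force: [1.9, 0.6, -1.8]
gripper_width: 0.175
```

Request:
jog_arm --plan '[0,0,0.0005,0,-1,0,0,0.0005,0,-1]'

```text
time_s: 13.43
position: [0.4484, 0.227, 0.0999]
orientation: [[-0.0, 0.159, -0.987], [0.0, -0.987, -0.159], [-1.0, -0.0, 0.0]]
force: [2.7, 0.4, -2.3]
gripper_width: 0.174
```

Request:
jog_arm --plan '[0,0,0.0005,0,-1,0,0,0.0005,0,-1]'

```text
time_s: 13.6
position: [0.4479, 0.227, 0.1]
orientation: [[0.001, 0.159, -0.987], [0.0, -0.987, -0.159], [-1.0, -0.0, -0.001]]
force: [5.8, 1.4, -3.2]
gripper_width: 0.177
```

Request:
jog_arm --plan '[0,0,0,0,-1,0,0,0,0,-1]'

```text
time_s: 13.77
position: [0.4479, 0.227, 0.1]
orientation: [[0.001, 0.159, -0.987], [0.0, -0.987, -0.159], [-1.0, -0.0, -0.001]]
force: [5.2, 1.5, -2.8]
gripper_width: 0.177
```

Request:
jog_arm --plan '[0,0,0.0003,0,-1,0,0,0,0,-1]'

```text
time_s: 13.93
position: [0.4479, 0.227, 0.1001]
orientation: [[0.001, 0.159, -0.987], [0.0, -0.987, -0.159], [-1.0, -0.0, -0.001]]
force: [6.4, 0.2, -3.3]
gripper_width: 0.17
```

Request:
jog_arm --plan '[0,0,0.0005,0,-1,0,0,0,0,-1,0,0,0,0,-1]'

```text
time_s: 14.18
position: [0.4478, 0.227, 0.1001]
orientation: [[0.002, 0.159, -0.987], [0.001, -0.987, -0.159], [-1.0, -0.0, -0.002]]
force: [7.7, 1.1, -3.4]
gripper_width: 0.175
```

Request:
jog_arm --plan '[0,0,0.0005,0,-1,0,0,0,0,-1,0,0,0,0,-1]'

```text
time_s: 14.43
position: [0.4477, 0.2271, 0.1002]
orientation: [[0.003, 0.159, -0.987], [0.001, -0.987, -0.159], [-1.0, -0.0, -0.003]]
force: [9.9, 1.3, -3.3]
gripper_width: 0.168
```

Request:
jog_arm --plan '[0,0,0,0,-1,0,0,0,0,-1,0,0,0,0,-1,0,0,0,0,-1,0,0,0,0,-1,0,0,0,0,-1]'

```text
time_s: 14.93
position: [0.4477, 0.2271, 0.1002]
orientation: [[0.003, 0.159, -0.987], [0.001, -0.987, -0.159], [-1.0, -0.0, -0.003]]
force: [9.7, 0.7, -3.6]
gripper_width: 0.172
```

Request:
jog_arm --plan '[0,0,0,0,-1,0,0,0,0,-1,0,0,0,0,-1,0,0,0,0,-1,0,0,0,0,-1,0,0,0,0,-1]'

```text
time_s: 15.43
position: [0.4477, 0.227, 0.1002]
orientation: [[0.003, 0.159, -0.987], [0.001, -0.987, -0.159], [-1.0, -0.0, -0.003]]
force: [10.1, 1.6, -4.1]
gripper_width: 0.175
```

Request:
jog_arm --plan '[0,0,0,0,-1,0,0,0,0,-1,0,0,0,0,-1,0,0,0,0,-1,0,0,0,0,-1,0,0,0,0,-1]'

```text
time_s: 15.93
position: [0.4477, 0.2271, 0.1002]
orientation: [[0.003, 0.159, -0.987], [0.001, -0.987, -0.159], [-1.0, -0.0, -0.003]]
force: [10.2, 1.1, -4.0]
gripper_width: 0.176
```

```bash
python3 - <<'E'
from meas import *
s=snap('side','side7');t=snap('top','top7'); 
print(state()['time_s'],state()['position'],state()['force'],state()['wrist_torque'])
cv2.imwrite('pics/s7.png',np.hstack([cv2.resize(s['color'][180:260,140:240,::-1],None,fx=5,fy=5),cv2.resize(t['color'][110:190,130:190,::-1],None,fx=5,fy=5)]))
E
```

```text
16.0333 [0.4477 0.227  0.1002] [10.0608  1.6413 -4.6447] [ 0.1986 -1.2598 -0.0336]
```

View pics/s7.png

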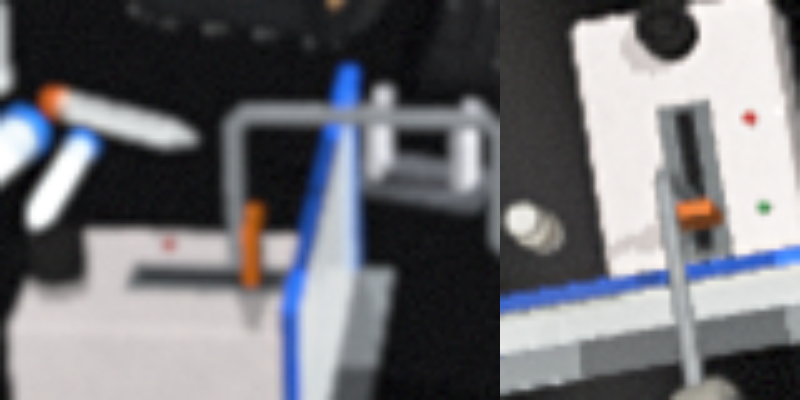

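Request:
jog_arm --plan '[0,0,-0.001,0,-1,0,0,-0.002,0,-1,0,0,-0.004,0,-1,0,0,-0.005,0,-1,0,0,-0.005,0,-1,0,0,-0.003,0,-1,0,0,0,0,-1,0,0,0,0,-1]'

```text
time_s: 16.7
position: [0.466, 0.2298, 0.0998]
orientation: [[-0.0, 0.159, -0.987], [-0.0, -0.987, -0.159], [-1.0, 0.0, 0.0]]
force: [-0.2, -0.3, -2.1]
gripper_width: 0.173
```

```bash
python3 - <<'E'
from meas import *
s=snap('side','side8')
print(state()['time_s'],state()['position'],state()['force'],state()['wrist_torque'])
cv2.imwrite('pics/s8.png',cv2.resize(s['color'][160:260,140:290,::-1],None,fx=5,fy=5))
E
```

```text
16.75 [0.4658 0.2298 0.0998] [ 0.5837  1.0131 -1.2902] [-0.0381  0.0289  0.0177]
```

View pics/s8.png

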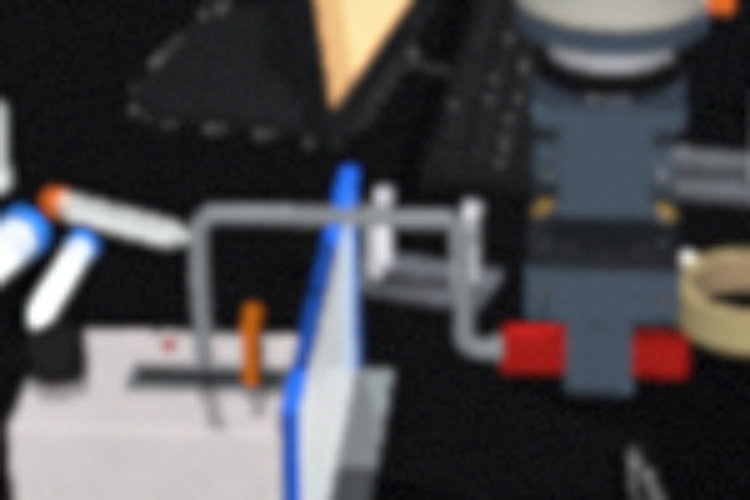

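Request:
jog_arm --plan '[-0.008,0,0,0,-1,-0.015,0,0,0,-1,-0.025,0,0,0,-1,-0.025,0,0,0,-1,-0.025,0,0,0,-1,-0.025,0,0,0,-1,-0.025,0,0,0,-1,-0.012,0,0,0,-1,-0.005,0,0,0,-1,0,0,0,2.0,-1,0,0,0,2.2,-1,0,0,0,2.2,-1,0,0,0,2.2,-1,0,0.01,0.01,0,-1,0,0.015,0.02,0,-1,0,0.025,0.02,0,-1,0,0.025,0.02,0,-1,0,0.03,0.005,0,-1,0,0.03,0,0,-1,0,0.03,0,0,-1]'

```text
time_s: 18.42
position: [0.3912, 0.0631, 0.2647]
orientation: [[-0.001, 0.01, -1.0], [-0.0, -1.0, -0.01], [-1.0, -0.0, 0.001]]
force: [1.4, 0.2, -1.6]
gripper_width: 0.173
```

Request:
jog_arm --plan '[0,0.03,0,0,-1,0,0.03,0,0,-1,0,0.03,0,0,-1,0,0.03,0,0,-1,0,0.03,0,0,-1,0,0.03,0,0,-1,0,0.03,0,0,-1,0,0.03,0,0,-1,0,0.02,0,0,-1,0,0.015,0,0,-1,0,0.007,0,0,-1,0,0,0,0,-1,0,0,0,0,-1]'

```text
time_s: 19.5
position: [0.3948, -0.2172, 0.2646]
orientation: [[-0.001, 0.009, -1.0], [0.001, -1.0, -0.009], [-1.0, -0.001, 0.001]]
force: [-0.4, -0.5, -1.8]
gripper_width: 0.176
```

```bash
python3 - <<'E'
from meas import *
s=snap('side','side9');t=snap('top','top9')
print(state()['time_s'],state()['position'],state()['orientation'],state()['force'],state()['wrist_torque'])
cv2.imwrite('pics/s9.png',np.hstack([cv2.resize(s['color'][90:250,130:330,::-1],None,fx=2.4,fy=2.4),cv2.resize(t['color'][100:260,270:400,::-1],None,fx=2.4,fy=2.4)]))
E
```

```text
19.6 [ 0.3949 -0.2167  0.2648] [[-0.0005  0.01   -0.9999]
 [ 0.0006 -0.9999 -0.01  ]
 [-1.     -0.0006  0.0004]] [-0.0824  0.2596 -1.4998] [ 0.0031  0.0293 -0.0074]
```

View pics/s9.png

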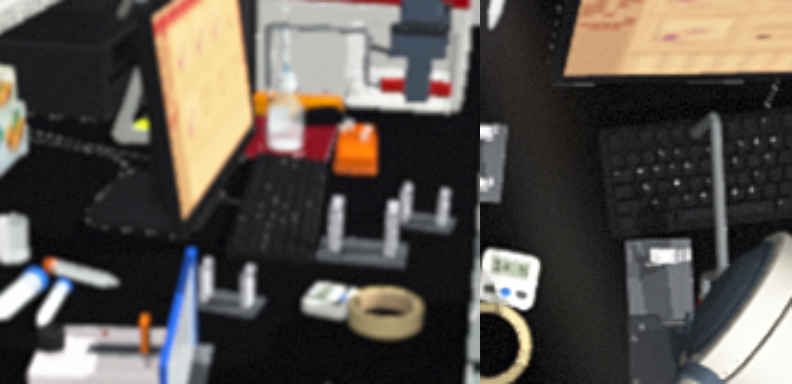

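Request:
jog_arm --plan '[0.01,0.0005,0,0,-1,0.02,0.0005,0,0,-1,0.025,0,0,0,-1,0.025,0,0,0,-1,0.025,0,0,0,-1,0.02,0,0,0,-1,0.015,0,-0.005,0,-1,0.009,0,-0.01,0,-1,0.004,0,-0.015,0,-1,0,0,-0.015,0,-1,0,0,-0.01,0,-1,0,0,-0.0055,0,-1,0,0,0,0,-1,0,0,0,0,-1,0,0,0,0,-1]'

```text
time_s: 20.85
position: [0.455, -0.218, 0.1121]
orientation: [[-0.0, 0.009, -1.0], [0.0, -1.0, -0.009], [-1.0, -0.0, 0.0]]
force: [-1.0, 0.0, -2.4]
gripper_width: 0.171
```

```bash
python3 - <<'E'
from meas import *
s=snap('side','side10');t=snap('top','top10')
print(state()['time_s'],state()['position'],state()['orientation'],state()['force'])
a=load('side3')
cv2.imwrite('pics/s10.png',np.hstack([cv2.resize(q['color'][120:220,210:330,::-1],None,fx=3.3,fy=3.3) for q in (a,s)]))
for q in(a,s):
    m,ce,st=comps(mask(q,'red'),(255,155,300,190)); x=np.argwhere(mask(q,'red')[155:190,255:310])[:,::-1]+[255,155]; print(x.min(0),x.max(0),x.mean(0),len(x))
d=cv2.absdiff(a['color'],s['color'])[120:220,210:330].max(2); print(np.percentile(d,[50,90,99,100]))
E
```

```text
20.95 [ 0.4551 -0.2182  0.112 ] [[-0.0002  0.0089 -1.    ]
 [ 0.0001 -1.     -0.0089]
 [-1.     -0.0001  0.0002]] [ 0.0466  0.1702 -0.971 ]
[259 155] [297 170] [282.3839 166.1696] 112
[259 155] [297 171] [282.177  166.2478] 113
[ 2.  6. 20. 89.]
```

View pics/s10.png

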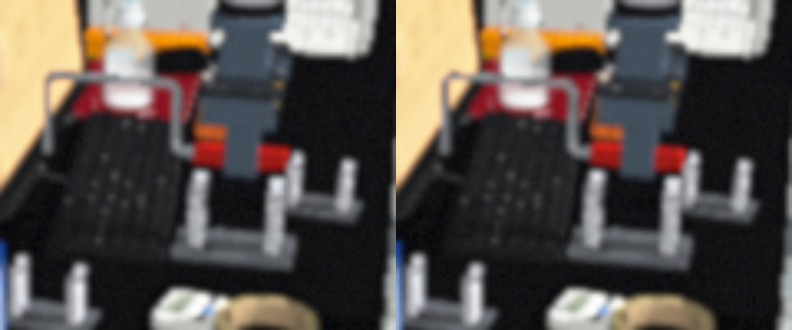

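```bash
python3 - <<'E'
from meas import *
t=load('top0')
print('handle ends',onz(t,[[349.5,203.75-.5],[349,241.6-.5]],.082))
g=cv2.cvtColor(t['color'],cv2.COLOR_RGB2GRAY).astype(int)
print(g[200:248,341:346].max(1)); print(g[200:248,354:359].max(1))
E
```

```text
handle ends [[ 0.5049 -0.2198  0.082 ]
 [ 0.4051 -0.2148  0.082 ]]
[ 99  91  91 165 255 247 247 249 246 198 104  70  83  92  95  93  93  95
  91  95  93  92  93  94  93  94  93  94  93  94  93  92  95  93  95 151
 255 253 239 236 209 115 106 121 131 125  64  22]
[139 129 135 173 226 229 237 247 194 128 122 125 126 126 126 123 139 133
 124 128 129 128 128 127 126 129 126 128 125 127 127 128 126 126 143 205
 200 189 190 208 192 128 127 131 134 137  43  15]
```

Request:
jog_arm --plan '[0.005,0,-0.0007,0,-1,0.008,0,0,0,-1,0.008,0,0,0,-1,0.006,0,0,0,-1,0.005,0,0,0,-1,0.004,0,0,0,-1,0.002,0,0,0,-1,0.001,0,0,0,-1,0.001,0,0,0,-1,0,0,0,0,-1,0,0,0,0,-1]'

```text
time_s: 21.87
position: [0.4565, -0.2184, 0.0721]
orientation: [[0.0, 0.009, -1.0], [-0.0, -1.0, -0.009], [-1.0, 0.0, -0.0]]
force: [0.6, 0.6, -1.5]
gripper_width: 0.173
```

Request:
jog_arm --plan '[0.0005,0,0,0,-1,0.0003,0,0,0,-1,0,0,0,0,-1,0,0,0,0,-1]'

```text
time_s: 22.2
position: [0.4565, -0.2184, 0.0719]
orientation: [[0.001, 0.009, -1.0], [-0.0, -1.0, -0.009], [-1.0, 0.0, -0.001]]
force: [-3.7, 1.7, 13.1]
gripper_width: 0.173
```

Request:
jog_arm --plan '[-0.0004,0,0,0,-1,0,0,0,0,-1,0,0,0,0,-0.4,0,0,0,0,0,0,0,0,0,0.5,0,0,0,0,1,0,0,0,0,1,0,0,0,0,1,0,0,0,0,1,0,0,0,0,1,0,0,0,0,1,0,0,0,0,1]'

```text
time_s: 23.2
position: [0.4563, -0.2183, 0.0715]
orientation: [[-0.0, 0.009, -1.0], [0.0, -1.0, -0.009], [-1.0, -0.0, 0.0]]
force: [0.4, -0.9, 0.2]
gripper_width: 0.874
```

Released, and the force is back near zero. Raising straight up, then looking.

Request:
jog_arm --plan '[0,0,0,0,1,0,0,0,0,1,-0.005,0,0,0,1,-0.01,0,0,0,1,-0.015,0,0,0,1,-0.025,0,0,0,1,-0.03,0,0,0,1,-0.03,0,0,0,1,-0.03,0,0,0,1,-0.02,0,0,0,1,0,0.03,0.01,0,1,0,0.03,0.015,0,1,0,0.03,0.015,0,1,0,0.03,0.015,0,1,0,0.03,0.015,0,1,0,0.03,0.015,0,1,0,0.02,0.01,0,1,0,0,0,0,1]'

```text
time_s: 24.7
position: [0.3614, -0.4227, 0.2375]
orientation: [[0.0, 0.006, -1.0], [-0.002, -1.0, -0.006], [-1.0, 0.002, -0.0]]
force: [-0.2, -0.6, 0.7]
gripper_width: 1.003
```

```bash
python3 - <<'E'
from meas import *
s=snap('side','side11');t=snap('top','top11')
print(state()['time_s'],state()['position'],state()['gripper_width'])
a=load('side0');b=load('top0')
cv2.imwrite('pics/s11.png',np.vstack([np.hstack([cv2.resize(q['color'][130:210,210:330,::-1],None,fx=3.3,fy=3.3) for q in (a,s)]),np.hstack([cv2.resize(q['color'][130:210,100:220,::-1],None,fx=3.3,fy=3.3) for q in (b,t)])]))
cv2.imwrite('pics/t11.png',np.hstack([cv2.resize(q['color'][130:250,310:400,::-1],None,fx=4,fy=4) for q in (b,t)]))
for q in(a,s):
    x=np.argwhere(mask(q,'red')[165:190,262:305])[:,::-1]+[262,165]; print(x.min(0),x.max(0),x.mean(0),len(x))
for q in(b,t):
    x=np.argwhere(mask(q,'red')[190:250,320:380])[:,::-1]+[320,190]; print(x.min(0),x.max(0),x.mean(0),len(x))
E
```

```text
24.8 [ 0.3627 -0.4195  0.2372] 0.9990345502833737
[272 173] [291 181] [281.3869 176.9416] 137
[272 173] [291 181] [281.3453 176.9712] 139
[346 204] [352 240] [349.0861 222.1148] 209
[346 204] [352 240] [349.1517 221.7915] 211
```

View pics/s11.png

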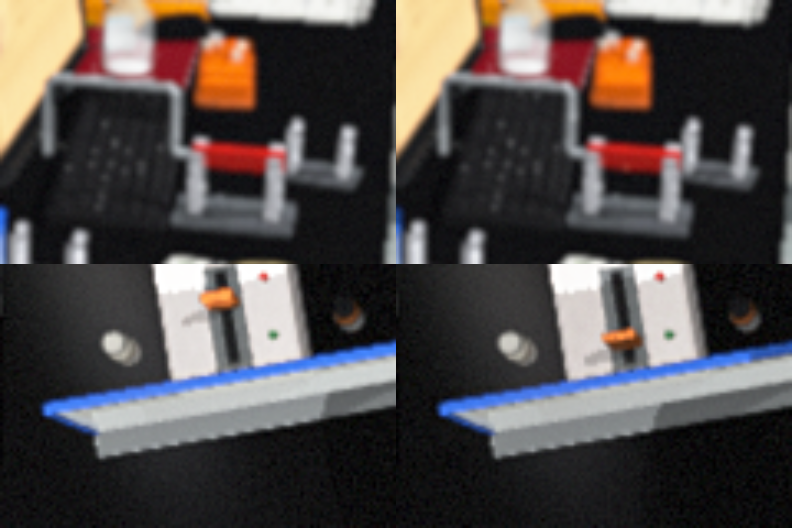

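View pics/t11.png

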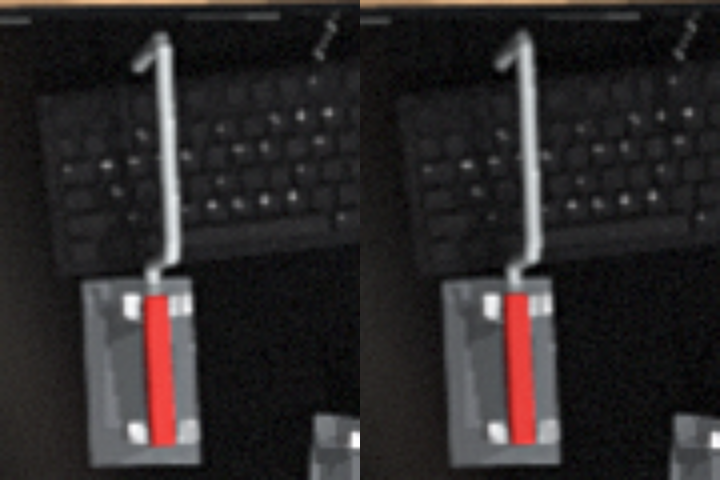

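The rod lies in its rest as before, with the red centroid within 0.4 px of the start. The tab stays pulled home, and both vials look unmoved. Handing in.

```bash
python3 - <<'E'
from plant import *
print(state()['joint_vel'].round(3),state()['force'].round(1)); print(sign_off())
E
```

```text
[ 0.031 -0.007  0.019  0.006 -0.003  0.008] [ 0.2 -0.  -0.6]
the job is handed in; nothing more can be done
None
```

I pulled the lever home, held it against its stop, laid the rod back in its rest, and handed the job in at about 25 s of the 67 s allowed. `sign_off()` reported no verdict.

- **Pull:** The hook went down behind the orange tab over the shield. The tab then slid about 35 mm at 2–3 N until the stop, which I felt as a jump to about 6 N.
- **Hold:** I built the pull up to 10 N and held it for about 1.5 s. Readings were 9.7–10.2 N along x, and no reading during the pull came near 20 N.
- **Return:** The hook came free cleanly and the rod went back into the largest rest. My last lowering step briefly pressed the rod into its seat with about 13 N, so I eased off before letting go.
- **Last checks:**
  - The rod matches its starting pose to within 0.4 px in both views, about 1 mm.
  - The lever stays forward, and the vials and shield look unchanged.
  - The gripper is open, clear of everything, and the force is near zero.
- **Not confirmed:** No sensor shows the latch itself. I infer it from the held force and from the tab staying put. The forces were read only at the end of each move, so I can't rule out brief peaks in between.

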